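Hold the steamed toggle over the suction nose with tongs

ROBOT

A 7-joint arm with a two-finger parallel gripper is mounted at the origin on the work surface. World frame = base frame: x ahead of the robot, y to its left, z up, the work surface at z = 0. Lengths are in m, angles in rad, forces in N, time in s.
With the tool pointing down it reaches from about 0.4 to 0.875 m from the base axis. Payload 19.3 kg.
Tool frame: the origin (TCP) lies at the centre of the arm's flange, where the gripper is bolted on; the fingertips stand 173 mm ahead of it and the grasp point (between the pads) lies 155 mm ahead of it (bot.grip_point_offset is the distance from the TCP to the grasp point, in m); z points along the fingers, x is the direction in which the jaws open and shut, and the axes are right-handed (so a half turn about z gives the same grasp; the last joint's range is limited). The gripper opens to 85 mm and grips with 20 to 120 N. Pads are 22 mm wide; open, the fingers measure 114 mm over their backs; the gripper's body (76 mm by 85 mm) begins 54 mm behind the grasp point. The pads swing forward as they close: fully open they stand 13 mm farther back than shut.
Start: joints at [-1.245, 0.521, -0.036, 1.599, 0.021, 1.021, -0.113], TCP at [0.241, 0.577, 0.405] pointing down, gripper open.
Joint ranges: [-2.91, 2.91], [-0.3, 2.13], [-1.5, 1.42], [0.17, 2.43], [-1.26, 4.41], [0.16, 1.93], [-2.52, 2.52]. Speed limits (rad/s): [1.89, 1.89, 2.39, 2.39, 3.01, 3.01, 3.01].

INTERFACE

Orientations are given as [roll, pitch, yaw] about the fixed x, y, z axes, in that order (R = Rz(yaw) Ry(pitch) Rx(roll)).
In Python, from workcell import bot gives the robot as it stands.
- The arm moves only by the tool step_arm, never from a script. Its argument "plan" is a list that holds one entry, the list of rows, each a list of 4 numbers: the shift along the world's x, y, z in cm, then the turn about the world's z in rad. A call has 1 to 12 rows; each row is the pose to reach, as a shift and turn from the pose measured when the call began; what a row does not reach only later rows make up. A row lasts 1/12 s, in which the tool goes at most 41.7 mm and 7.16 degrees, less where a joint would pass 70% of its speed; a pose out of reach is approached as far as the arm can. A call with a gripper value outside its range is refused whole. "jaw" is the closure, from 0 (fully open) to 1 (shut), set as the call begins (left out, the last holds). The fingers move at their own pace and stop on an object; "force" is the grip in N (left out, the last holds). Time passes only in rows, so rows that repeat a pose let the fingers close. It gives the time, the measured TCP pose, the force and the opening at its end, in the units of the state.
- bot.observe(): the state, without advancing time (a new reading comes with each control period).
- bot.grab_frame(name): name is "scene" or "side" or "wrist"; returns a dict with "pixels" (420x560x3 uint8, blue, green, red), "mtx" (3x3 intrinsics, pixels), "k1" (the pictures are not rectified: a ray, as slopes to the right and down, at radius r is drawn at 1 + k1 r^2 times it, then the intrinsics apply), "R" (3x3) and "t" (3): a world point X has camera coordinates R X + t. Camera axes: x right, y down, z forward; pixel columns grow to the right and rows downward; lengths in m; the calibration is good to about 2 mm. A picture is of the moment at which its call begins. There is no depth.
- bot.job_done(): hands the job in, once; it reports no verdict.
The state is a dict: "clock": time; "qpos": joint angles; "qd": joint speeds; "joint_efforts": joint torques, N m; "position": TCP position; "tool_rot": TCP orientation; "force": force on the tool from outside, world axes, zero at the start; "moment": the same for the moment, N m; "grip_width": finger opening in m.
Only numpy, scipy, OpenCV 4.12 (cv2) and the standard library are available. Lean on these libraries where they do the work, as an engineer would, in place of code of your own. Each camera call takes 0.05 s, during which the arm holds its last target.

TASK

The wooden coat toggle on the wire rack is fresh from the steam gun, so take it with the tongs: pick the tongs up from their rest by the rubber grips, close their tips on the toggle and lift it off the rack without the gripper touching it. Finish while still holding it, at rest, in the tongs about 5 cm above the middle of the white perforated nose of the spotting board, touching the board with neither toggle nor tongs, and do not let go. Leave the button and buckle on the rack and everything else on the table where they are.

Things in the scene. Friction and masses are not known exactly. Their poses are not given: they have to be found in the camera images.
- tongs: Steel kitchen tongs, 208 mm long, about 100 g, balanced near the rubber grips, lying on their side on the rest: the arms open and close in the horizontal plane. Origin: on the hinge pin at the lower edge; z up; x towards the tips, the middle line while open. The frame belongs to arm a (y+ side); arm b turns on the pin. Arms, grips and tips are 18 mm high, lower edge 22 mm above the table.
- tongs_arm (a joint): closing angle of the tongs: 0 sprung open, 0.2 rad when closed on a 22 mm thick thing, 0.31 shut. A spring holds them open: squeezing the two grips together takes about 2 N to start and 7 N at 0.2 rad; let go, they spring open. The tips open and close with the gripper that holds the grips, so lift them part closed.
- grip_a (a point): middle of the outer face of the rubber grip of arm a (tongs' y+ side), half-way up; the rubber is 54 mm long and 18 mm high. The grips' outer faces are 53 mm apart with the tongs open, 34 mm (and then parallel) when the tips close on a 22 mm thick thing.
- grip_b (a point): the same point on the grip of arm b (y- side)
- tip_a (a point): middle of the inner face of the tip of arm a, half-way up, 93 mm ahead of the grip; the flat tip is 24 mm long and 18 mm high. The tips' inner faces are 59 mm apart with the tongs open, each tip is 3 mm thick.
- tip_b (a point): the same point on the tip of arm b
- rest: fixed low metal tool rest, 160 x 100 mm, dark base 3 mm thick, two cross rails 22 mm high (ears 28 mm at their ends) at 65 mm behind and 75 mm ahead of its origin, which lies on the table under the middle of the tongs' grips. x towards the tongs' tips, z up.
- rack: fixed wire drying rack, 90 mm (x) by 220 mm (y), its flat top 40 mm above the table; origin on the table under its centre. Toggle, button and buckle lie on it in a row along y, 70 mm apart, in any order.
- toggle_center (a point): centre of the wooden coat toggle: a two-lobed barrel 50 mm long (its x axis), 22 mm wide (y) and 20 mm high (z) with a darker waist, lying on the rack with its length roughly along the rack's x (within 0.3 rad), centre 10 mm above the rack; about 22 g.
- toggle: the same toggle; origin at the centre of its underside
- board: fixed spotting board: round-ended white nose, 140 mm wide, at its left (y+) end, then a 150 mm wide steel bed that runs 460 mm to the right (its -y) on a column. Its top is 95 mm above the table. Origin on the table under the nose's middle.
- nose (a point): middle of the top face of the perforated nose, where it is centred on the round end (radius 70 mm); z up
- button: big round coat button on the rack, 34 mm across, 9 mm high; origin at its underside
- buckle: rectangular brass buckle on the rack, 44 x 40 mm, 7 mm high; origin at its underside
- flask_tall: white squeeze bottle with a long nozzle, 48 mm across, 165 mm high, standing towards the back; origin at its foot
- flask_short: clear squeeze bottle with nozzle, 56 mm across, 125 mm high, standing towards the back; origin at its foot
- brush: wooden spotting brush, 145 mm long, 26 mm high, near the robot on the left; origin at its underside
- dish: small white bowl, 80 mm across, 20 mm high, near the robot on the right; origin at its underside
- spatula: flat white plastic spotting spatula, 165 x 22 x 4 mm, behind the tool rest; origin at its underside

How it is judged:
On the way, in this order (a step that is already met when the one before it is completed fails the run):
1. the tongs are held in the fingers, lifted off their rest, the toggle still lying on the rack (contact force between the fingers and tongs above 0.5 N and contact force between tongs and rest below 0.05 N and height (world z) of grip_a above 0.04 m and distance of toggle from where it was at the start of the episode below 0.01 m), for 0.1 s.
2. the toggle is gripped by the tongs and lifted clear of the rack (contact force between tongs and toggle above 0.5 N and contact force between toggle and rack below 0.05 N and height (world z) of toggle_center above 0.065 m), for 0.2 s.
At the end, for the whole second after the job is handed in: The fingers grip the tongs and the tongs alone hold the toggle, at rest, its centre within 35 mm sideways of the nose's middle and 25 to 90 mm above its face, nothing of it or of the tongs touching the board, and every other loose thing within 20 mm of where it began (contact force between the fingers and tongs above 1 N and contact force between tongs and toggle above 1 N and horizontal distance between toggle_center and nose below 0.035 m and z of toggle_center in the frame of nose between 0.025 and 0.09 m and contact force between each of toggle, tongs and board below 0.05 N and contact force between the fingers and toggle below 0.05 N and linear speed of toggle below 0.02 m/s and distance of each of button, buckle, flask_tall, flask_short, brush, dish, spatula from where it was at the start of the episode below 0.02 m); the arm keeps its last pose, push and grip.
It fails at once if the gripper or arm touches the toggle (contact force between any of the fingers, the arm and toggle above 0.3 N).
It fails at once if the toggle or the tongs touch the board (contact force between any of toggle, tongs and board above 0.5 N).
It fails at once if another thing is displaced or tipped (distance of any of button, buckle, flask_tall, flask_short, brush, dish, spatula from where it was at the start of the episode above 0.02 m or angle between any of flask_tall, flask_short's own z axis and vertical above 0.3 rad).
It also fails if it takes over 45 s, if anything falls off the work surface, if the arm or the gripper's body presses on something with over 40 N, if the wrist force passes 120 N, or if a joint passes its speed limit or range.

## Working session

There is one attempt and no reset: what is moved stays moved. The work goes in short steps, Python scripts to look and compute and a tool call to move; the robot and the scene stay as the last step left them, time stands still between calls to the robot, and variables do not carry over. Pictures are saved under pics/ and viewed, and the job is handed in when it is done.

Besides the shell and the picture viewer there is one more tool, called by a JSON object that holds its "api" and its "payload", one argument or row to a line. step_arm: Moves the arm, as the interface text tells. Its arguments: {"type":"object","properties":{"plan":{"type":"array"},"jaw":{"type":"number"},"force":{"type":"number"}},"required":["plan"]}

```bash
mkdir -p pics; ls; cat > h.py <<'E'
import numpy as np, cv2
from workcell import bot
def ray(f,u,v):
    K=np.array(f["mtx"]);k=f["k1"]
    x,y=cv2.undistortPoints(np.array([[[u,v]]],float),K,np.array([k,0,0,0,0.]))[0,0]
    R=np.array(f["R"]);t=np.array(f["t"]).ravel()
    return -R.T@t, R.T@np.array([x,y,1.])
def onz(f,u,v,z):
    c,d=ray(f,u,v); return c+d*(z-c[2])/d[2]
def proj(f,X):
    R=np.array(f["R"]);t=np.array(f["t"]).ravel()
    return cv2.projectPoints(np.array([X],float),cv2.Rodrigues(R)[0],t,np.array(f["mtx"]),np.array([f["k1"],0,0,0,0.]))[0].ravel()
E
python3 - <<'E'
from h import *
import pickle
s=bot.observe();print(s)
for n in ["scene","side","wrist"]:
    f=bot.grab_frame(n); pickle.dump(f,open(f"pics/{n}0.pkl","wb"));cv2.imwrite(f"pics/{n}0.png",f["pixels"])
    print(n,f["mtx"],f["k1"],ray(f,280,210))
E
```

```text
pics
{'clock': 0.0, 'qpos': array([-1.24522109,  0.52201   , -0.03631958,  1.59999974,  0.02122643,
        1.02113277, -0.11278968]), 'qd': array([ 0.00049457,  0.00015463,  0.0005083 , -0.00230773,  0.00066564,
        0.00076322, -0.00011694]), 'joint_efforts': array([-3.57383260e-04, -9.27084732e+01,  1.98006526e+00, -3.69927621e+01,
        1.78903830e-02,  8.42278154e-03,  1.19026681e-04]), 'position': array([0.24092496, 0.5765409 , 0.40413119]), 'tool_rot': array([3.14148182e+00, 1.15894583e-03, 1.17502826e+00]), 'force': array([-0.47575742, -0.4161384 , -0.23388344]), 'moment': array([-0.04085795,  0.01619405, -0.01543   ]), 'grip_width': 0.08548134154928527}
scene [[491.52052971   0.         274.82451233]
 [  0.         491.52052971 204.96804971]
 [  0.           0.           1.        ]] -0.17757353151713 (array([1.26736002, 0.2556633 , 0.76770049]), array([-0.70030703, -0.18560813, -0.68944571]))
side [[425.07181164   0.         276.96264642]
 [  0.         425.07181164 210.9713659 ]
 [  0.           0.           1.        ]] -0.12558502643760294 (array([ 0.39029416, -0.69655872,  0.72789495]), array([ 0.18084443,  0.7416165 , -0.64603138]))
wrist [[373.71172603   0.         276.18632751]
 [  0.         373.71172603 212.81105594]
 [  0.           0.           1.        ]] -0.027036603052156282 (array([0.1617542 , 0.60874635, 0.37385578]), array([ 0.29768355, -0.11521235, -0.94777178]))
```

View pics/scene0.png

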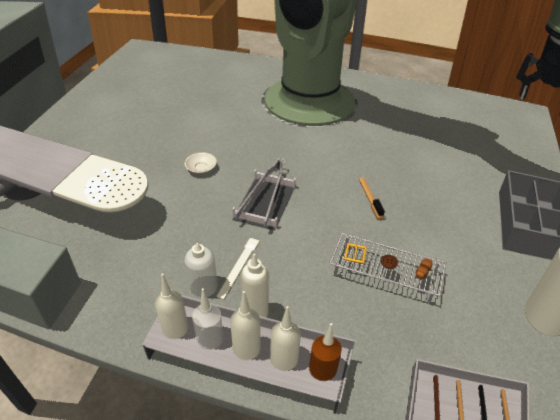

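View pics/side0.png

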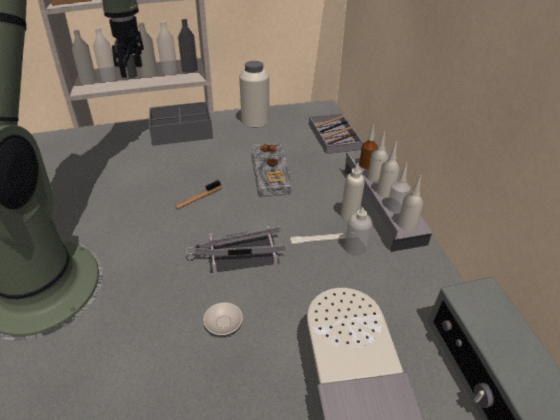

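View pics/wrist0.png

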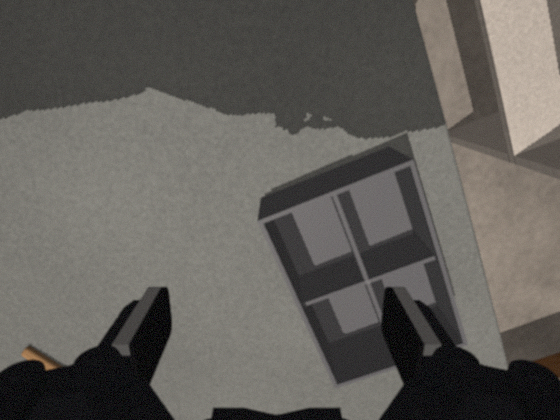

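```bash
python3 - <<'E'
import cv2
a=cv2.imread('pics/scene0.png')[150:235,220:310];b=cv2.imread('pics/side0.png')[220:280,180:295]
cv2.imwrite('pics/c1.png',cv2.resize(a,None,fx=7,fy=7,interpolation=2)[:600]);cv2.imwrite('pics/c2.png',cv2.resize(b,None,fx=6.9,fy=6.9,interpolation=2))
a=cv2.imread('pics/scene0.png')[230:305,325:450];cv2.imwrite('pics/c3.png',cv2.resize(a,None,fx=6,fy=6,interpolation=2))
b=cv2.imread('pics/side0.png')[140:200,245:300];cv2.imwrite('pics/c4.png',cv2.resize(b,None,fx=9,fy=9,interpolation=2))
E
```

```text
(no output)
```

View pics/c1.png

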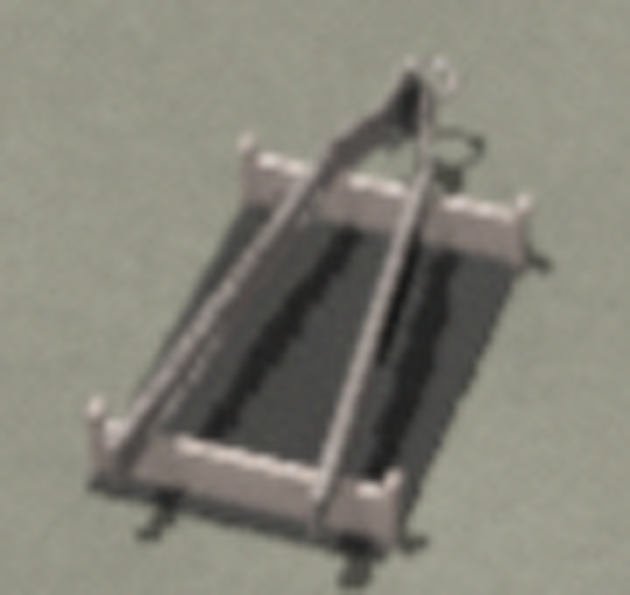

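View pics/c2.png

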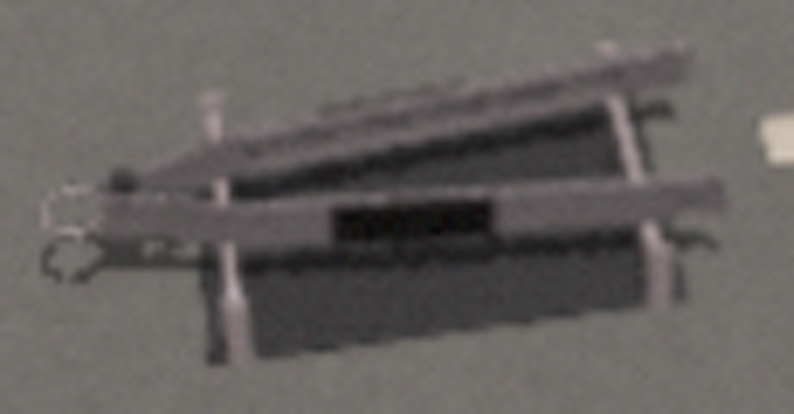

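View pics/c3.png

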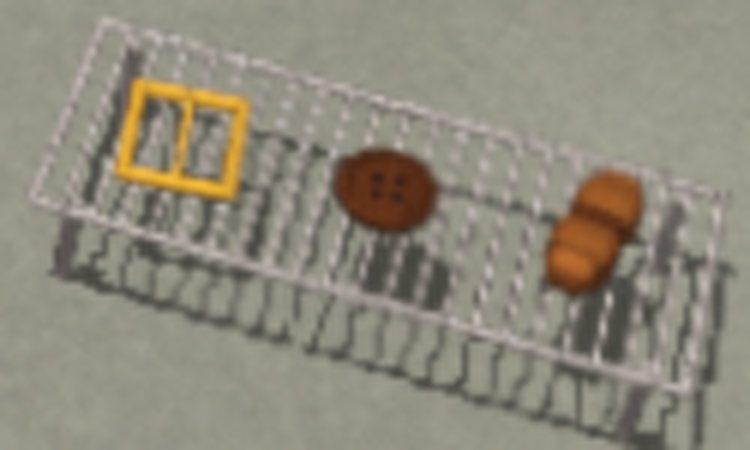

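View pics/c4.png

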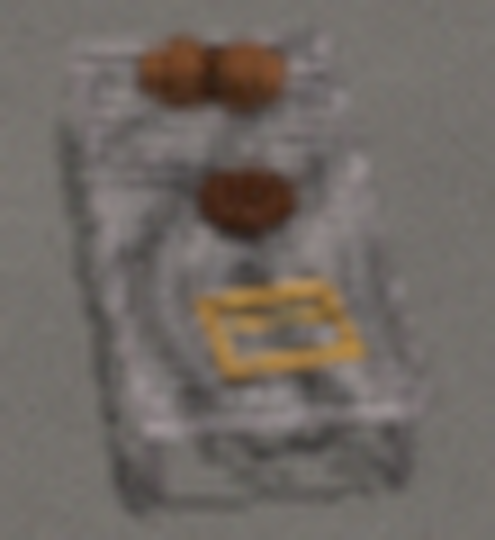

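```bash
python3 - <<'E'
from h import *
import pickle
fs=pickle.load(open('pics/scene0.pkl','rb'));fd=pickle.load(open('pics/side0.pkl','rb'))
def S(u,v,z,k=7,o=(220,150)): return onz(fs,u/k+o[0],v/k+o[1],z).round(4)
def D(u,v,z,k=6.9,o=(180,220)): return onz(fd,u/k+o[0],v/k+o[1],z).round(4)
print('scene hinge',S(412,68,.04),'tips',S(115,445,.04),S(320,495,.04))
print('side hinge',D(120,182,.04),'tips',D(690,55,.04),D(722,185,.04),'gripb',D(413,220,.031), 'ends',D(333,222,.031),D(494,216,.031))
print('rest corners S',S(90,485,0),S(395,548,0),S(520,260,0), 'ears',S(97,405,.028),S(393,480,.028),S(522,200,.028),S(248,142,.028))
print('rest D',D(215,360,0),D(685,305,0),'ears',D(213,100,.028),D(607,48,.028),D(232,295,.028),D(655,240,.028))
print('rack',[S(u,v,.04,6,(325,230)) for u,v in [(107,22),(35,203),(685,388),(720,200)]])
def blob(f,sl,lo,hi,z):
    hsv=cv2.cvtColor(f["pixels"],cv2.COLOR_BGR2HSV);m=cv2.inRange(hsv,lo,hi)
    k=np.zeros_like(m);k[sl]=m[sl];ys,xs=np.nonzero(k)
    P=np.array([onz(f,a,b,z)[:2] for a,b in zip(xs,ys)]);c=P.mean(0);w,V=np.linalg.eigh(np.cov((P-c).T))
    print(len(xs),xs.mean(),ys.mean(),c,2*np.sqrt(w)*2,np.arctan2(V[1,1],V[0,1]))
    return xs.mean(),ys.mean()
a=blob(fs,np.s_[255:282,413:436],(3,120,50),(20,255,255),.05)
b=blob(fd,np.s_[140:155,258:280],(3,90,40),(20,255,255),.05)
def tri(a,b):
    c1,d1=ray(fs,*a);c2,d2=ray(fd,*b);A=np.stack([d1,-d2],1);s=np.linalg.lstsq(A,c2-c1,rcond=None)[0]
    return (c1+s[0]*d1+c2+s[1]*d2)/2,np.linalg.norm(c1+s[0]*d1-c2-s[1]*d2)
print('toggle',tri(a,b))
# nose: white mask at side
for f,nm,seed in((fs,'s',(120,170)),(fd,'d',(340,350))):
    m=cv2.inRange(cv2.cvtColor(f["pixels"],cv2.COLOR_BGR2HSV),(0,0,150),(179,70,255))
    n,l,st,c=cv2.connectedComponentsWithStats(cv2.morphologyEx(m,cv2.MORPH_CLOSE,np.ones((7,7))))
    i=l[seed[1],seed[0]];print(nm,i,st[i])
    cn=max(cv2.findContours((l==i).astype(np.uint8),0,1)[0],key=len)[:,0]
    P=np.array([onz(f,x,y,.095)[:2] for x,y in cn])
    print(P.min(0),P.max(0))
    # round end: top y
    ym=P[:,1].max();Q=P[P[:,1]>ym-.05]
    A=np.c_[2*Q,np.ones(len(Q))];s=np.linalg.lstsq(A,(Q**2).sum(1),rcond=None)[0];print('circ',s[:2],np.sqrt(s[2]+s[0]**2+s[1]**2))
E
```

```text
scene hinge [0.36   0.0084 0.04  ] tips [ 0.5667 -0.0257  0.04  ] [0.5685 0.0402 0.04  ]
side hinge [0.3695 0.0083 0.04  ] tips [0.5678 0.0285 0.04  ] [ 0.5637 -0.0354  0.04  ] gripb [ 0.4626 -0.0207  0.031 ] ends [ 0.4366 -0.016   0.031 ] [ 0.489  -0.0246  0.031 ]
rest corners S [ 0.5478 -0.0425  0.    ] [0.5454 0.0576 0.    ] [0.4013 0.0596 0.    ] ears [ 0.5399 -0.0418  0.028 ] [0.5441 0.056  0.028 ] [0.403  0.0595 0.028 ] [ 0.4016 -0.0376  0.028 ]
rest D [ 0.3919 -0.0401  0.    ] [ 0.5484 -0.0492 -0.    ] ears [0.4042 0.054  0.028 ] [0.5431 0.0509 0.028 ] [ 0.4003 -0.0387  0.028 ] [ 0.5392 -0.0438  0.028 ]
rack [array([0.5572, 0.2027, 0.04  ]), array([0.6439, 0.1957, 0.04  ]), array([0.6595, 0.4078, 0.04  ]), array([0.5774, 0.415 , 0.04  ])]
211 423.4075829383886 268.4454976303318 [0.61216077 0.37159836] [0.02277227 0.06012626] 2.8453308812522433
97 268.2783505154639 147.7319587628866 [0.61139607 0.37016355] [0.0423914  0.05095607] 2.7754682819192307
toggle (array([0.61162893, 0.37162863, 0.04912337]), np.float64(0.00021334837233323375))
s 2 [     0     29    560    391 134305]
[-0.22686931 -0.70693444] [1.08438012 0.62765325]
circ [0.72602767 0.5273475 ] 0.13039155169629912
d 23 [ 308  288   95   95 6726]
[ 0.53408702 -0.41008318] [ 0.68288185 -0.21540232]
circ [ 0.61457994 -0.28488945] 0.06825407101789238
```

```bash
python3 - <<'E'
from h import *
import pickle
fs=pickle.load(open('pics/scene0.pkl','rb'));fd=pickle.load(open('pics/side0.pkl','rb'))
def tri(a,b):
    c1,d1=ray(fs,*a);c2,d2=ray(fd,*b);A=np.stack([d1,-d2],1);s=np.linalg.lstsq(A,c2-c1,rcond=None)[0]
    return ((c1+s[0]*d1+c2+s[1]*d2)/2).round(4),np.linalg.norm(c1+s[0]*d1-c2-s[1]*d2).round(4)
S=lambda u,v:(u/6+325,v/6+230)
D=lambda u,v:(u/9+245,v/9+140)
p=tri(S(608,205),D(178,72));q=tri(S(582,262),D(248,75));print(p,q,np.arctan2(*(q[0]-p[0])[[1,0]]))
print('waist',tri(S(598,228),D(213,73)))
for z in (.05,.06):print('waist line yaw scene',np.subtract(onz(fs,*S(630,232),z),onz(fs,*S(568,213),z)))
print('brush',onz(fs,362,180,.02),onz(fs,382,215,.02),'flasks feet',onz(fs,203,292,0),onz(fs,256,310,0),onz(fd,357,250,0),onz(fd,352,218,0),'dish',onz(fs,201,163,.01))
for c in [(0.6146,-.285,.095)]: print(proj(fs,c),[proj(fs,(c[0]+.07*np.cos(t),c[1]+.07*np.sin(t),.095)).round(0) for t in (0,1.57,3.14)])
E
```

```text
(array([0.6006, 0.3755, 0.0487]), np.float64(0.0035)) (array([0.6241, 0.37  , 0.0468]), np.float64(0.0012)) -0.2299044281319052
waist (array([0.6117, 0.3728, 0.0487]), np.float64(0.0041))
waist line yaw scene [ 2.31913696e-03  2.05256222e-02 -1.11022302e-16]
waist line yaw scene [0.00228682 0.02023963 0.        ]
brush [0.34948454 0.21226557 0.02      ] [0.45551674 0.27425465 0.02      ] flasks feet [ 0.75348539 -0.02922006  0.        ] [0.76237665 0.081565   0.        ] [ 0.74100933 -0.04536525  0.        ] [0.77020357 0.06742433 0.        ] dish [ 0.39381033 -0.18324798  0.01      ]
[113.69508136 184.30705719] [array([ 97., 206.]), array([143., 191.]), array([130., 165.])]
```

{"api": "step_arm", "payload": {
  "plan": [
    [[2,-4,0,0.1],[3,-8,0,0.15],[5,-12,0,0.2],[6,-16,0,0.25],[8,-20,0,0.3],[9,-24,0,0.35],[11,-28,0,0.37],[12,-32,-1,0.37],[14,-36,-2,0.37],[15,-40,-4,0.37],[17,-44,-6,0.37],[18,-47,-8,0.37]]
  ],
  "jaw": 0,
  "force": 20
}}

```text
clock: 1.15
position: [0.4149, 0.122, 0.3345]
tool_rot: [3.14, 0.0, 1.545]
force: [1.4, 1.4, 1.0]
grip_width: 0.086
```

{"api": "step_arm", "payload": {
  "plan": [
    [[1,-3,0,0],[3,-6,-1,0],[4,-9,-2,0],[5,-11.5,-3,0],[5.1,-11.5,-4,0],[5.1,-11.5,-4,0],[5.1,-11.5,-4,0]]
  ]
}}

```text
clock: 1.73
position: [0.4656, 0.0074, 0.2942]
tool_rot: [3.141, 0.0, 1.545]
force: [-0.3, -0.2, 0.5]
grip_width: 0.0854
```

```bash
python3 - <<'E'
from h import *
import pickle
s=bot.observe();print(s['position'],s['tool_rot'],s['qpos'],s['force'])
f=bot.grab_frame('wrist'); pickle.dump(f,open("pics/w1.pkl","wb"));cv2.imwrite("pics/w1.png",f["pixels"])
E
```

```text
[0.46560349 0.00741208 0.2942217 ] [3.14111734e+00 1.57328127e-04 1.54501971e+00] [-0.17607978  0.4458793   0.04183604  2.10902791 -0.03215873  0.58682109
  1.43346349] [-0.34144252 -0.18807075  0.53577392]
```

View pics/w1.png

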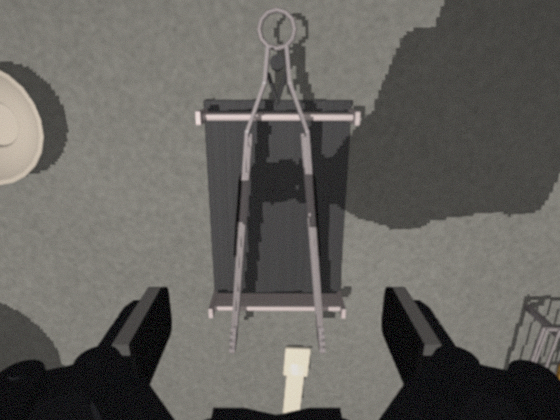

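```bash
python3 - <<'E'
from h import *
import pickle
f=pickle.load(open('pics/w1.pkl','rb'))
for n,p,z in [('ringL',(277,62),.04),('tipL',(234,340),.04),('tipR',(320,340),.04),('tLtopend',(232,352),.031),('tRend',(324,350),.031),('rubL0',(245,180),.04),('rubL1',(241,225),.04),('rubR0',(307,180),.04),('rubR1',(314,225),.04),('earBL',(198,118),.028),('earBR',(358,118),.028),('earFL',(211,312),.028),('earFR',(344,312),.028)]:
    print(n,onz(f,*p,z).round(4))
cv2.imwrite('pics/w1c.png',cv2.resize(f['pixels'][90:365,190:365],None,fx=2.15,fy=2.15,interpolation=2))
E
```

```text
ringL [0.3682 0.01   0.04  ]
tipL [ 0.5534 -0.0259  0.04  ]
tipR [0.5551 0.0361 0.04  ]
tLtopend [ 0.5713 -0.0296  0.031 ]
tRend [0.5714 0.0403 0.031 ]
rubL0 [ 0.4354 -0.0115  0.04  ]
rubL1 [ 0.4649 -0.0157  0.04  ]
rubR0 [0.4364 0.0266 0.04  ]
rubR1 [0.4662 0.0311 0.04  ]
earBL [ 0.3984 -0.0394  0.028 ]
earBR [0.401 0.059 0.028]
earFL [ 0.5374 -0.0431  0.028 ]
earFR [0.5401 0.0549 0.028 ]
```

View pics/w1c.png

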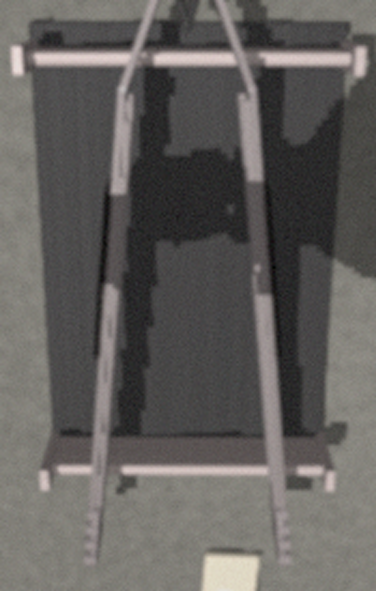

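{"api": "step_arm", "payload": {
  "plan": [
    [[0,0,-3,0],[0,0,-6,0],[0,0,-8.5,0],[0,0,-10.5,0],[0,0,-11,0],[0,0,-11,0],[0,0,-11,0]]
  ]
}}

```text
clock: 2.37
position: [0.4659, 0.0084, 0.1857]
tool_rot: [3.14, -0.0, 1.547]
force: [0.0, 0.4, 0.5]
grip_width: 0.0851
```

{"api": "step_arm", "payload": {
  "plan": [
    [[0,0,0,0],[0,0,0,0],[0,0,0,0],[0,0,0,0],[0,0,0,0],[0,0,0,0]]
  ],
  "jaw": 0.45
}}

```text
clock: 2.87
position: [0.4662, 0.0084, 0.1861]
tool_rot: [3.138, -0.0, 1.547]
force: [0.5, 0.1, 2.4]
grip_width: 0.0472
```

```bash
python3 - <<'E'
from h import *
import pickle
s=bot.observe();print(s['position'],s['tool_rot'],s['force'],s['grip_width'])
f=bot.grab_frame('wrist'); pickle.dump(f,open("pics/w2.pkl","wb"));cv2.imwrite("pics/w2.png",f["pixels"])
f=bot.grab_frame('side');cv2.imwrite("pics/s2.png",cv2.resize(f["pixels"][170:290,150:310],None,fx=4,fy=4))
E
```

```text
[0.46621663 0.00841539 0.18614632] [ 3.13836383e+00 -4.53093743e-04  1.54675324e+00] [0.54748787 0.13439037 2.37674397] 0.0471866567568554
```

View pics/w2.png

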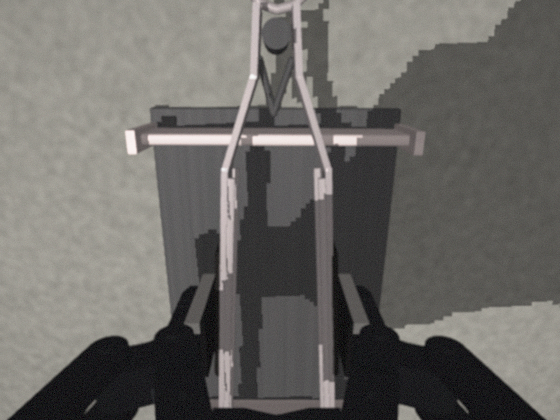

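View pics/s2.png

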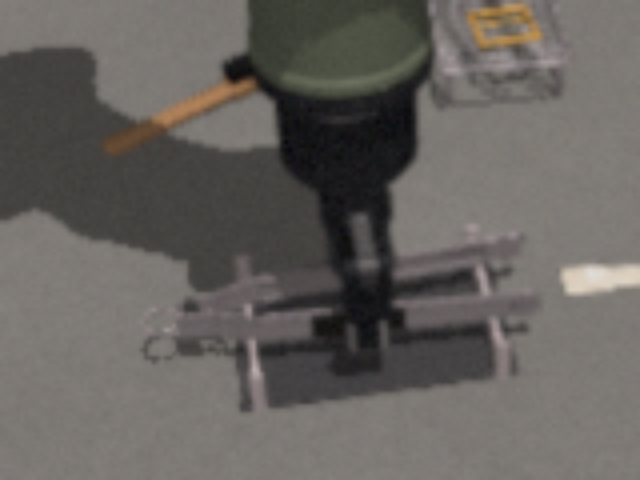

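{"api": "step_arm", "payload": {
  "plan": [
    [[0,0,0,0],[0,0,0,0],[0,0,0,0],[0,0,0,0]]
  ],
  "jaw": 0.52,
  "force": 30
}}

```text
clock: 3.3
position: [0.4662, 0.0084, 0.1861]
tool_rot: [3.138, -0.0, 1.547]
force: [0.2, 0.2, 5.5]
grip_width: 0.0412
```

{"api": "step_arm", "payload": {
  "plan": [
    [[0,0,0.5,0],[0,0,1,0],[0,0,2,0],[0,0,4,0],[0,0,6,0],[0,0,8,0],[0,0,10,0],[0,0,11,0],[0,0,12,0],[0,0,12,0],[0,0,12,0]]
  ]
}}

```text
clock: 4.22
position: [0.4662, 0.0084, 0.3062]
tool_rot: [3.138, -0.001, 1.547]
force: [-0.4, 0.3, -2.3]
grip_width: 0.0412
```

```bash
python3 - <<'E'
from h import *
import pickle
s=bot.observe();print(s['position'],s['tool_rot'],s['force'],s['grip_width'])
for n in ('wrist','side','scene'):
    f=bot.grab_frame(n); pickle.dump(f,open(f"pics/{n}3.pkl","wb"));cv2.imwrite(f"pics/{n}3.png",f["pixels"])
    if n=='side': cv2.imwrite("pics/s3.png",cv2.resize(f["pixels"][150:290,150:310],None,fx=4,fy=4))
E
```

```text
[0.46616433 0.00840899 0.30624755] [ 3.13774432e+00 -5.60089829e-04  1.54670683e+00] [-0.36422886  0.297902   -2.29926937] 0.04117058299353201
```

View pics/wrist3.png

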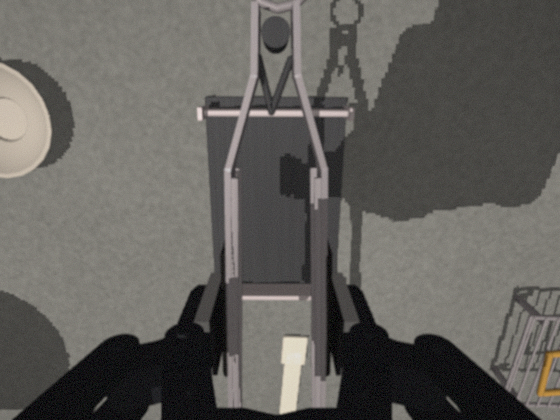

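View pics/s3.png

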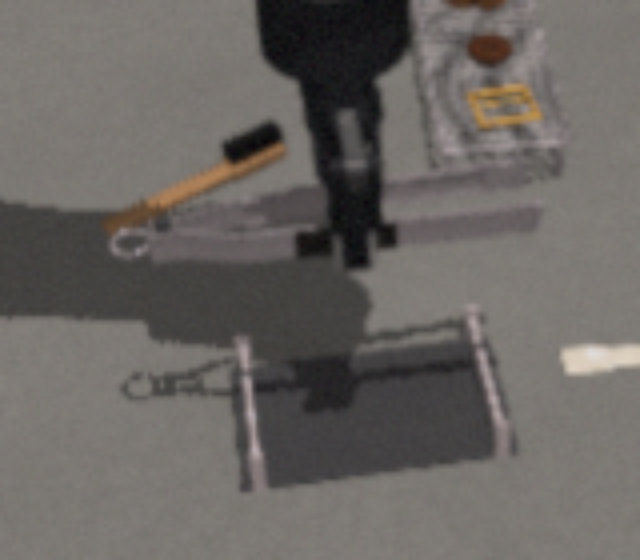

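```bash
python3 - <<'E'
import cv2
a=cv2.imread('pics/scene3.png')[90:240,210:310]
cv2.imwrite('pics/sc3.png',cv2.resize(a,None,fx=4,fy=4,interpolation=2))
E
```

```text
(no output)
```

View pics/sc3.png

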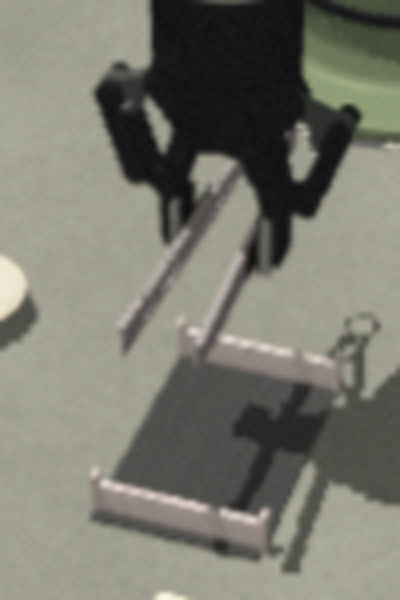

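```bash
cat >> h.py <<'E'
def tri(f1,a,f2,b):
    c1,d1=ray(f1,*a);c2,d2=ray(f2,*b);A=np.stack([d1,-d2],1);s=np.linalg.lstsq(A,c2-c1,rcond=None)[0]
    return ((c1+s[0]*d1+c2+s[1]*d2)/2).round(4),np.linalg.norm(c1+s[0]*d1-c2-s[1]*d2).round(4)
E
python3 - <<'E'
from h import *
import pickle
fs=pickle.load(open('pics/scene3.pkl','rb'));fd=pickle.load(open('pics/side3.pkl','rb'));fw=pickle.load(open('pics/wrist3.pkl','rb'))
S=lambda u,v:(u/4+210,v/4+90)
D=lambda u,v:(u/4+150,v/4+150)
print('tip b top',tri(fs,S(121,325),fd,D(543,206)),'bot',tri(fs,S(125,352),fd,D(543,230)))
for z in (.14,.145,.15,.155,.16):print(z,'hinge W',onz(fw,275,33,z).round(4),'D',onz(fd,*D(160,222),z).round(4))
print('b at bend: side top',[ (z,onz(fd,*D(155,236),z).round(4)) for z in (.14,.15,.16)])
print('grip b mid bot', tri(fs,S(178,240),fd,D(355,250)))
E
```

```text
tip b top (array([ 0.5673, -0.0145,  0.1573]), np.float64(0.0041)) bot (array([ 0.5675, -0.0134,  0.1401]), np.float64(0.0052))
0.14 hinge W [0.3649 0.0102 0.14  ] D [0.3671 0.0349 0.14  ]
0.145 hinge W [0.3655 0.0102 0.145 ] D [0.3673 0.0287 0.145 ]
0.15 hinge W [0.3661 0.0102 0.15  ] D [0.3675 0.0225 0.15  ]
0.155 hinge W [0.3667 0.0102 0.155 ] D [0.3677 0.0163 0.155 ]
0.16 hinge W [0.3672 0.0102 0.16  ] D [0.3679 0.0101 0.16  ]
b at bend: side top [(0.14, array([0.3637, 0.0236, 0.14  ])), (0.15, array([0.3641, 0.0114, 0.15  ])), (0.16, array([ 0.3646, -0.0009,  0.16  ]))]
grip b mid bot (array([ 0.468 , -0.0152,  0.1419]), np.float64(0.0035))
```

{"api": "step_arm", "payload": {
  "plan": [
    [[1,2,0,0],[2,5,0,-0.05],[3,8.5,0,-0.1],[4,12,0,-0.15],[5,15.5,0,-0.2],[6,19,0,-0.2],[7,22.5,0,-0.2],[8.5,26,0,-0.2],[10,29.5,0,-0.2],[11.5,33,0,-0.2],[13,36,0,-0.2],[13.5,36.3,0,-0.2]]
  ]
}}

```text
clock: 5.37
position: [0.6006, 0.3774, 0.3035]
tool_rot: [3.141, -0.002, 1.352]
force: [0.6, 1.1, -0.9]
grip_width: 0.041
```

{"api": "step_arm", "payload": {
  "plan": [
    [[0,0,0,0],[0,0,0,0]]
  ]
}}

```text
clock: 5.53
position: [0.6001, 0.3778, 0.3017]
tool_rot: [-3.14, -0.0, 1.353]
force: [0.2, 0.5, -0.4]
grip_width: 0.0407
```

```bash
python3 - <<'E'
from h import *
import pickle
s=bot.observe();print(s['position'],s['tool_rot'],s['force'],s['grip_width'],s['qpos'])
f=bot.grab_frame('wrist'); pickle.dump(f,open("pics/w4.pkl","wb"));cv2.imwrite("pics/w4.png",f["pixels"])
E
```

```text
[0.60007155 0.37783462 0.30169651] [-3.14005233e+00 -3.46838619e-04  1.35283178e+00] [ 0.15438709  0.49333301 -0.39195721] 0.040657509069330085 [-0.70581843  0.76718816  0.10317192  1.43898098 -0.09030325  0.94079106
  0.77476199]
```

View pics/w4.png

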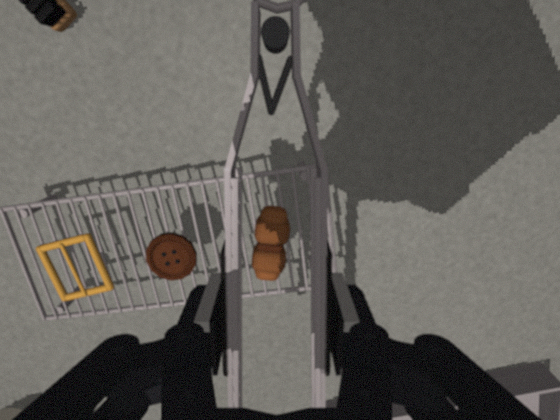

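```bash
python3 - <<'E'
from h import *
import pickle
f=pickle.load(open('pics/w4.pkl','rb'))
hsv=cv2.cvtColor(f["pixels"],cv2.COLOR_BGR2HSV);m=cv2.inRange(hsv,(2,110,30),(20,255,255))
k=np.zeros_like(m);k[200:285,248:300]=m[200:285,248:300];ys,xs=np.nonzero(k)
print(xs.min(),xs.max(),ys.min(),ys.max(),len(xs))
P=np.array([onz(f,a,b,.05)[:2] for a,b in zip(xs,ys)])
print('mean',P.mean(0)); (c,wh,an)=cv2.minAreaRect((P*1e4).astype(np.float32));print(np.array(c)/1e4,np.array(wh)/1e4,np.radians(an))
w,V=np.linalg.eigh(np.cov(P.T));print(np.arctan2(V[1,1],V[0,1]))
a=onz(f,275,207,.05);b=onz(f,267,280,.05);print(a,b,(a+b)/2,np.arctan2(b[1]-a[1],b[0]-a[0]))
print('waist',onz(f,270,245,.055))
E
```

```text
252 288 206 279 2084
mean [0.6098295  0.37096877]
[0.61059814 0.37091685] [0.02143472 0.05154041] 1.2433285796785187
2.8076372002996575
[0.58661063 0.37937499 0.05      ] [0.63551765 0.36294882 0.05      ] [0.61106414 0.37116191 0.05      ] -0.3240275455981782
waist [0.60895209 0.37115572 0.055     ]
```

{"api": "step_arm", "payload": {
  "plan": [
    [[-3,1,0,-0.05],[-6,2,-1,-0.1],[-7.6,2.2,-3,-0.1],[-7.6,2.2,-5,-0.1],[-7.6,2.2,-5,-0.1],[-7.6,2.2,-5,-0.1]]
  ]
}}

```text
clock: 6.08
position: [0.5243, 0.3978, 0.2522]
tool_rot: [-3.14, 0.001, 1.251]
force: [1.1, -0.1, 1.0]
grip_width: 0.0411
```

```bash
python3 - <<'E'
from h import *
import pickle
s=bot.observe();print(s['position'],s['tool_rot'],s['force'],s['grip_width'])
for n in ('side','scene'):
    f=bot.grab_frame(n); pickle.dump(f,open(f"pics/{n}5.pkl","wb"))
    c=f["pixels"][90:210,200:320] if n=='side' else f["pixels"][180:310,320:450]
    cv2.imwrite(f"pics/{n}5.png",cv2.resize(c,None,fx=4.6,fy=4.6,interpolation=2))
E
```

```text
[0.52430823 0.39777781 0.25216079] [-3.14009798e+00  1.29491301e-03  1.25079078e+00] [ 1.06766096 -0.12908773  0.97098785] 0.0410596922257512
```

View pics/side5.png

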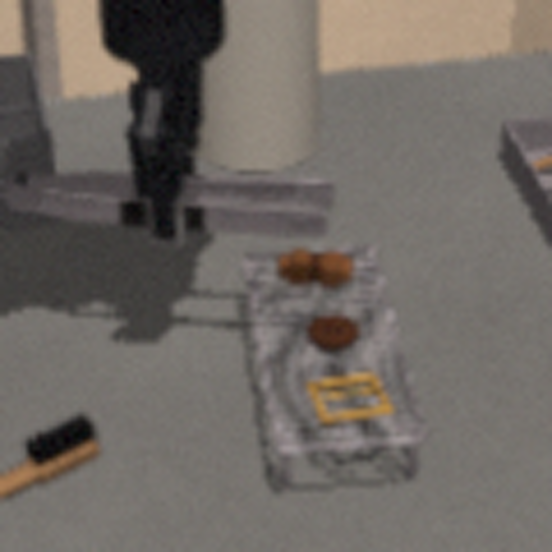

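View pics/scene5.png

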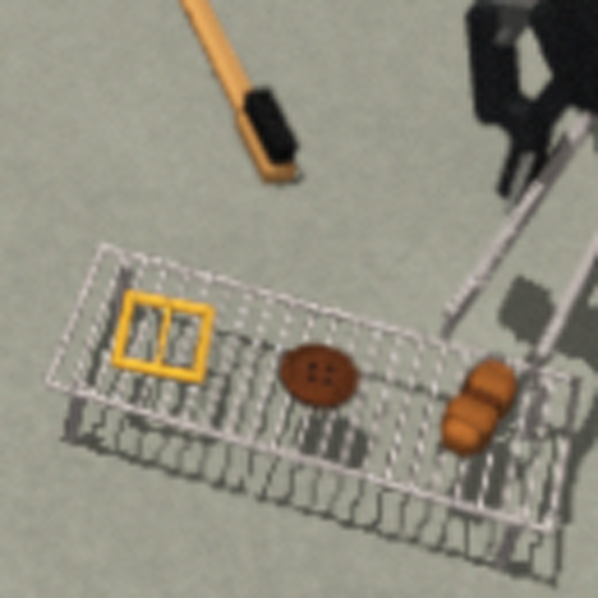

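```bash
python3 - <<'E'
from h import *
import pickle
fs=pickle.load(open('pics/scene5.pkl','rb'));fd=pickle.load(open('pics/side5.pkl','rb'))
S=lambda u,v:(u/4.6+320,v/4.6+180)
D=lambda u,v:(u/4.6+200,v/4.6+90)
B=tri(fs,S(447,313),fd,D(329,213));b=tri(fs,S(447,333),fd,D(328,235))
A=tri(fs,S(540,345),fd,D(333,183));a=tri(fs,S(540,363),fd,D(333,207))
print(B,b,A,a)
m=(B[0]+b[0]+A[0]+a[0])/4;t=-.32;d=np.array([np.cos(t),np.sin(t),0])
print('mid tip ends',m,'mid tip',m-.012*d)
E
```

```text
(array([0.6155, 0.347 , 0.103 ]), np.float64(0.0023)) (array([0.614 , 0.3489, 0.0878]), np.float64(0.0061)) (array([0.6251, 0.3841, 0.1041]), np.float64(0.0057)) (array([0.6234, 0.3858, 0.0884]), np.float64(0.0118))
mid tip ends [0.6195   0.36645  0.095825] mid tip [0.60810917 0.3702248  0.095825  ]
```

{"api": "step_arm", "payload": {
  "plan": [
    [[0.25,0.15,0,0],[0.25,0.15,0,0],[0.25,0.15,-1,0],[0.25,0.15,-2,0],[0.25,0.15,-3,0],[0.25,0.15,-3.8,0],[0.25,0.15,-4.2,0],[0.25,0.15,-4.2,0],[0.25,0.15,-4.2,0]]
  ]
}}

```text
clock: 6.93
position: [0.5277, 0.3996, 0.2112]
tool_rot: [-3.141, -0.001, 1.25]
force: [-0.0, -0.3, -0.3]
grip_width: 0.0409
```

```bash
python3 - <<'E'
from h import *
import pickle
s=bot.observe();print(s['position'],s['tool_rot'],s['force'],s['grip_width'])
for n in ('side','scene'):
    f=bot.grab_frame(n); pickle.dump(f,open(f"pics/{n}6.pkl","wb"))
    c=f["pixels"][110:200,210:320] if n=='side' else f["pixels"][200:300,360:460]
    cv2.imwrite(f"pics/{n}6.png",cv2.resize(c,None,fx=6,fy=6,interpolation=2))
E
```

```text
[0.52765154 0.39960808 0.21116493] [-3.14130974e+00 -6.47307898e-04  1.25029462e+00] [-0.00818384 -0.26309903 -0.30638029] 0.0409338073103012
```

View pics/side6.png

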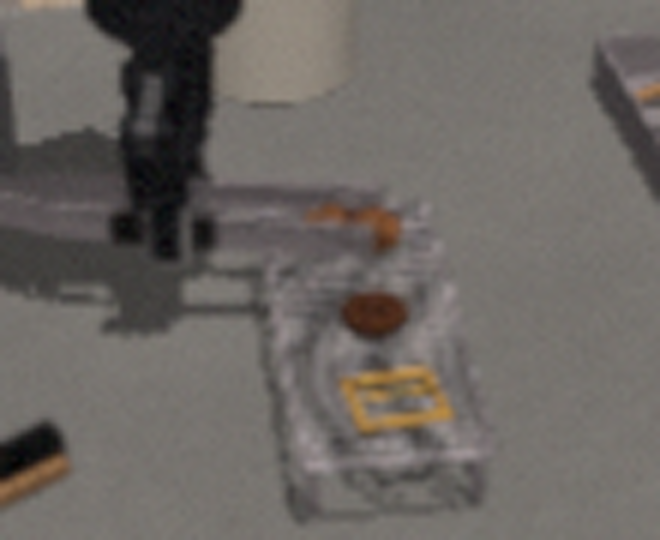

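View pics/scene6.png

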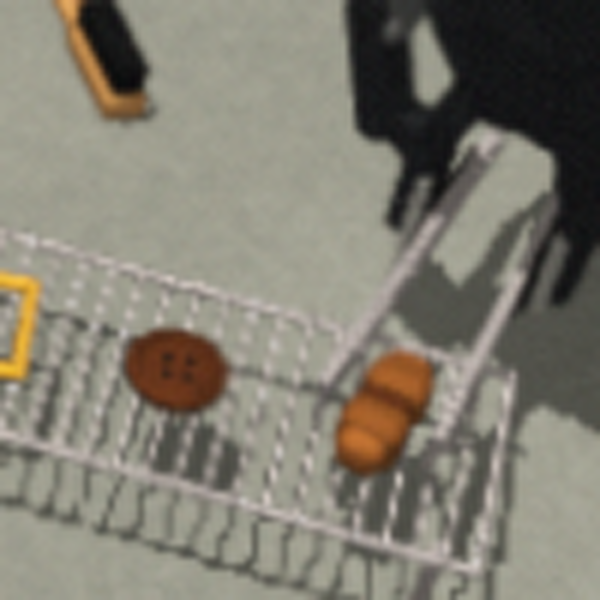

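```bash
python3 - <<'E'
from h import *
import pickle
fs=pickle.load(open('pics/scene6.pkl','rb'));fd=pickle.load(open('pics/side6.pkl','rb'))
S=lambda u,v:(u/6+360,v/6+200)
D=lambda u,v:(u/6+210,v/6+110)
for n,p,z in [('b top',(327,380),.0635),('b bot',(327,408),.0455),('a top',(447,420),.0635),('a bot',(447,437),.0455),('tog near',(408,352),.055),('tog far',(362,472),.05),('waist top',(390,400),.056)]: print(n,onz(fs,*S(*p),z).round(4))
print('side: b top',onz(fd,*D(372,232),.0635),'b bot',onz(fd,*D(372,252),.0455),'tog far end',onz(fd,*D(400,232),.05))
t=-.32;tc=np.array([.611,.3712]);g=np.array([.52765,.3996]);d=np.array([np.cos(t),np.sin(t)]);print((tc-g)@d,(tc-g)@[-d[1],d[0]])
E
```

```text
b top [0.6167 0.3515 0.0635]
b bot [0.6121 0.355  0.0455]
a top [0.6224 0.3906 0.0635]
a bot [0.6132 0.3945 0.0455]
tog near [0.5891 0.3777 0.055 ]
tog far [0.6395 0.3678 0.05  ]
waist top [0.6124 0.3733 0.056 ]
side: b top [0.61655444 0.34150545 0.0635    ] b bot [0.61872798 0.35148767 0.0455    ] tog far end [0.63476242 0.35965376 0.05      ]
0.08805246241866924 -0.0007391630461879278
```

{"api": "step_arm", "payload": {
  "plan": [
    [[0.3,-0.1,-0.1,0],[0.3,-0.1,-0.1,0],[0.3,-0.1,-0.1,0]]
  ]
}}

```text
clock: 7.28
position: [0.5311, 0.3986, 0.2111]
tool_rot: [3.141, -0.002, 1.25]
force: [0.7, 0.3, -1.1]
grip_width: 0.0412
```

{"api": "step_arm", "payload": {
  "plan": [
    [[0,0,0,0],[0,0,0,0],[0,0,0,0],[0,0,0,0],[0,0,0,0],[0,0,0,0],[0,0,0,0]]
  ],
  "jaw": 0.8,
  "force": 35
}}

```text
clock: 7.87
position: [0.5311, 0.3986, 0.2112]
tool_rot: [3.141, -0.002, 1.25]
force: [1.0, -0.3, -0.4]
grip_width: 0.0333
```

```bash
python3 - <<'E'
from h import *
import pickle
s=bot.observe();print(s['position'],s['tool_rot'],s['force'],s['grip_width'])
for n in ('side','scene'):
    f=bot.grab_frame(n); pickle.dump(f,open(f"pics/{n}7.pkl","wb"))
    c=f["pixels"][110:200,210:320] if n=='side' else f["pixels"][200:300,360:460]
    cv2.imwrite(f"pics/{n}7.png",cv2.resize(c,None,fx=6,fy=6,interpolation=2))
E
```

```text
[0.53113302 0.39859814 0.21115705] [ 3.14090185e+00 -1.99561355e-03  1.24996804e+00] [ 1.01569773 -0.29712822 -0.44765256] 0.033259664701579
```

View pics/scene7.png

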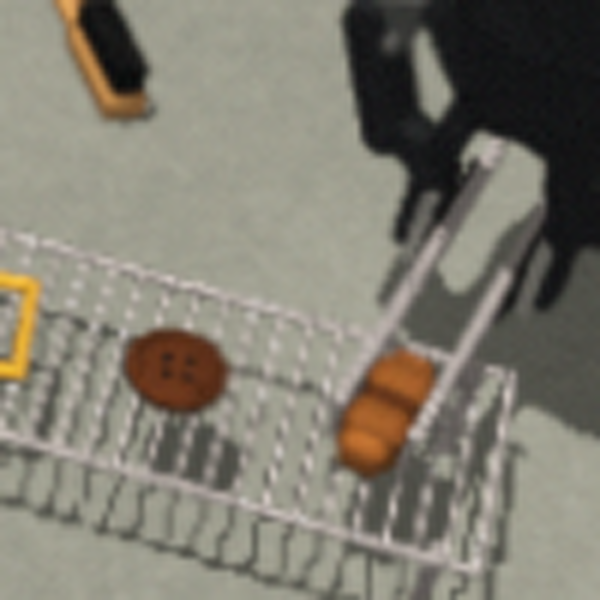

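View pics/side7.png

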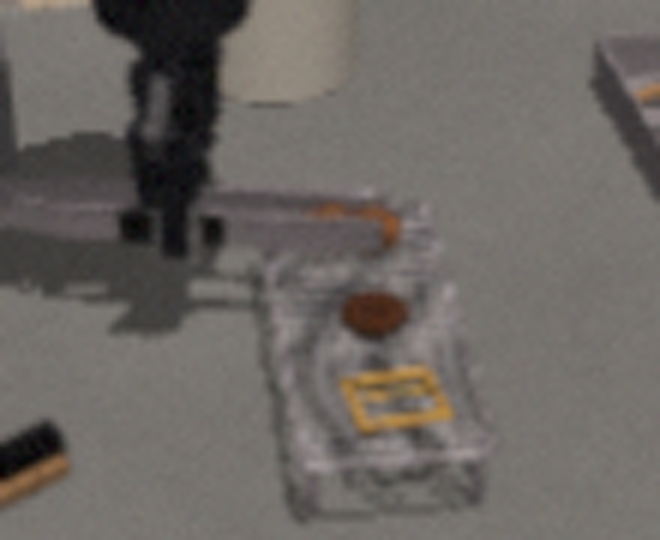

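{"api": "step_arm", "payload": {
  "plan": [
    [[0,0,0.3,0],[0,0,0.8,0],[0,0,1.5,0],[0,0,2.5,0],[0,0,4,0],[0,0,6,0],[0,0,8,0],[0,0,10,0],[0,0,12,0],[0,0,13,0],[0,0,13,0],[0,0,13,0]]
  ]
}}

```text
clock: 8.97
position: [0.531, 0.3986, 0.3413]
tool_rot: [3.141, -0.003, 1.25]
force: [0.4, -0.2, -0.6]
grip_width: 0.0331
```

```bash
python3 - <<'E'
from h import *
import pickle
s=bot.observe();print(s['position'],s['tool_rot'],s['force'],s['grip_width'])
for n in ('side','scene'):
    f=bot.grab_frame(n); pickle.dump(f,open(f"pics/{n}8.pkl","wb"))
    c=f["pixels"][60:180,180:320] if n=='side' else f["pixels"][120:300,330:480]
    cv2.imwrite(f"pics/{n}8.png",cv2.resize(c,None,fx=4,fy=4,interpolation=2)[:600])
E
```

```text
[0.53099575 0.39857003 0.34127161] [ 3.14069083e+00 -2.51066568e-03  1.25004362e+00] [ 0.35717086 -0.15858572 -0.63424959] 0.033115541627926334
```

View pics/scene8.png

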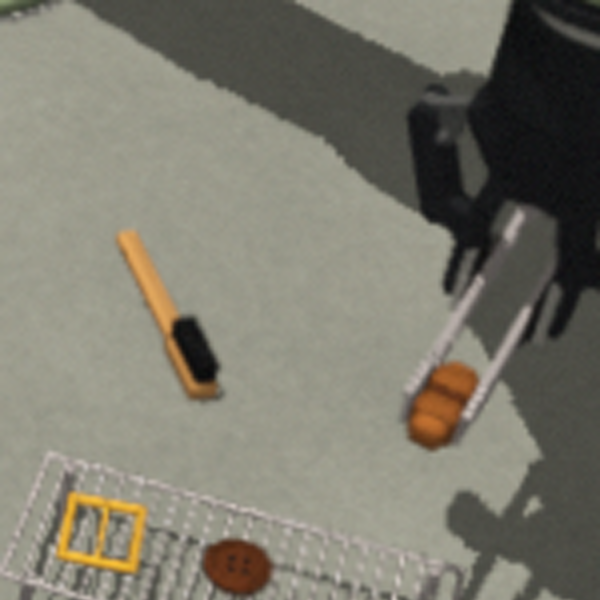

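View pics/side8.png

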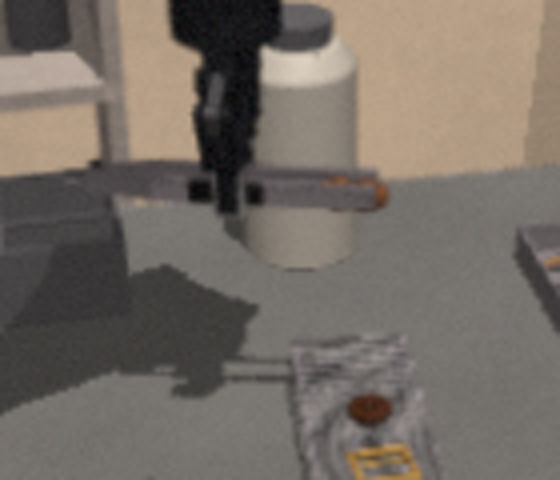

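{"api": "step_arm", "payload": {
  "plan": [
    [[0,-1,0,0],[0,-3,0,0],[0,-6,0,0],[0,-9,0,0],[0,-12,0,0],[0,-15,0,0],[0,-18,0,0],[0,-21,0,0],[0,-24,0,0],[0,-27,0,0],[0,-30,0,0],[0,-32,0,0]]
  ]
}}

```text
clock: 10.07
position: [0.5301, 0.0748, 0.3393]
tool_rot: [-3.141, 0.001, 1.248]
force: [0.7, -0.7, -0.9]
grip_width: 0.0334
```

{"api": "step_arm", "payload": {
  "plan": [
    [[0,-2,0,0],[0,-5,0,0],[0,-8,0,0],[0,-11,0,0],[0,-14,0,0],[0,-17,0,0],[0,-20,0,0],[0,-23,0,0],[0,-26,0,0],[0,-28,0,0],[0,-29,0,0],[0,-30,0,0]]
  ]
}}

```text
clock: 11.07
position: [0.5293, -0.2263, 0.3386]
tool_rot: [-3.139, 0.001, 1.246]
force: [0.5, 0.1, -1.3]
grip_width: 0.033
```

{"api": "step_arm", "payload": {
  "plan": [
    [[0.2,-1,0,0],[0.5,-2,0,0],[0.5,-3.2,0,0],[0.5,-3.2,0,0],[0.5,-3.2,0,0],[0.5,-3.2,0,0]]
  ]
}}

```text
clock: 11.57
position: [0.5344, -0.2578, 0.3385]
tool_rot: [-3.139, 0.001, 1.247]
force: [-0.2, 0.5, -1.3]
grip_width: 0.0333
```

```bash
python3 - <<'E'
from h import *
import pickle
s=bot.observe();print(s['position'],s['tool_rot'],s['force'],s['grip_width'])
for n in ('side','scene'):
    f=bot.grab_frame(n); pickle.dump(f,open(f"pics/{n}9.pkl","wb"));cv2.imwrite(f"pics/{n}9.png",f["pixels"])
fs=pickle.load(open('pics/scene9.pkl','rb'));fd=pickle.load(open('pics/side9.pkl','rb'))
r=[]
for f in (fs,fd):
    m=cv2.inRange(cv2.cvtColor(f["pixels"],cv2.COLOR_BGR2HSV),(3,130,50),(18,255,255))
    p=proj(f,(.6146,-.285,.178)).astype(int);k=np.zeros_like(m);sl=np.s_[p[1]-30:p[1]+30,p[0]-30:p[0]+30];k[sl]=m[sl]
    ys,xs=np.nonzero(k);r.append((xs.mean(),ys.mean()));print(p,r[-1],len(xs))
print(tri(fs,r[0],fd,r[1]))
E
```

```text
[ 0.53442973 -0.25776855  0.33845073] [-3.13896864e+00  7.98167675e-04  1.24694307e+00] [-0.24956431  0.542663   -1.25746959] 0.03331099626296328
[105 153] (np.float64(102.29896907216495), np.float64(153.17525773195877)) 97
[351 287] (np.float64(351.62025316455697), np.float64(285.2974683544304)) 158
(array([ 0.6176, -0.2863,  0.1819]), np.float64(0.0072))
```

View pics/side9.png

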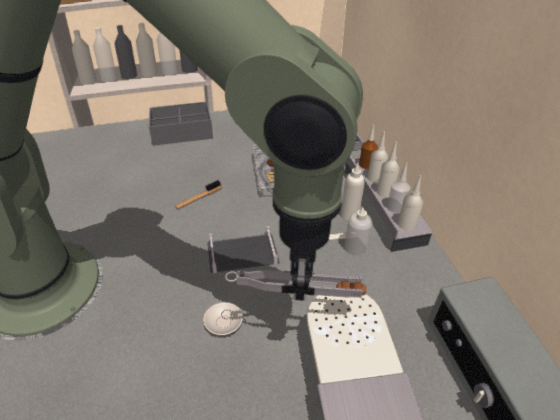

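View pics/scene9.png

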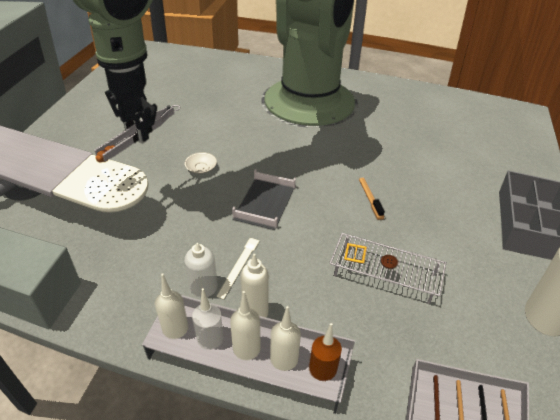

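{"api": "step_arm", "payload": {
  "plan": [
    [[-0.1,0,-0.8,0],[-0.1,0,-1.6,0],[-0.1,0,-2.4,0],[-0.1,0,-2.9,0],[-0.1,0,-2.9,0],[-0.1,0,-2.9,0],[-0.1,0,-2.9,0],[-0.1,0,-2.9,0],[-0.1,0,-2.9,0]]
  ]
}}

```text
clock: 12.42
position: [0.5335, -0.2576, 0.3099]
tool_rot: [-3.14, 0.001, 1.247]
force: [-0.0, 0.1, -1.4]
grip_width: 0.0331
```

```bash
python3 - <<'E'
from h import *
import pickle
s=bot.observe();print(s['position'],s['force'],s['grip_width'],abs(s['qd']).max())
F={}
for n in ('side','scene'):
    f=bot.grab_frame(n);F[n]=f
    c=f["pixels"][230:360,220:420] if n=='side' else f["pixels"][60:230,50:200]
    cv2.imwrite(f"pics/{n}10.png",cv2.resize(c,None,fx=3.5,fy=3.5,interpolation=2)[:600])
r=[]
for f in (F['scene'],F['side']):
    m=cv2.inRange(cv2.cvtColor(f["pixels"],cv2.COLOR_BGR2HSV),(3,130,50),(18,255,255))
    p=proj(f,(.6146,-.285,.15)).astype(int);k=np.zeros_like(m);sl=np.s_[p[1]-25:p[1]+25,p[0]-25:p[0]+25];k[sl]=m[sl]
    ys,xs=np.nonzero(k);r.append((xs.mean(),ys.mean()));print(p,r[-1],len(xs))
print(tri(F['scene'],r[0],F['side'],r[1]))
E
```

```text
[ 0.53353001 -0.25762748  0.30989025] [-9.20052878e-04  6.29462865e-02 -1.35633291e+00] 0.03310819981352006 0.0016650668302632668
[108 164] (np.float64(105.33333333333333), np.float64(163.91397849462365)) 93
[349 298] (np.float64(348.97297297297297), np.float64(296.0810810810811)) 148
(array([ 0.6167, -0.2864,  0.1537]), np.float64(0.0074))
```

View pics/side10.png

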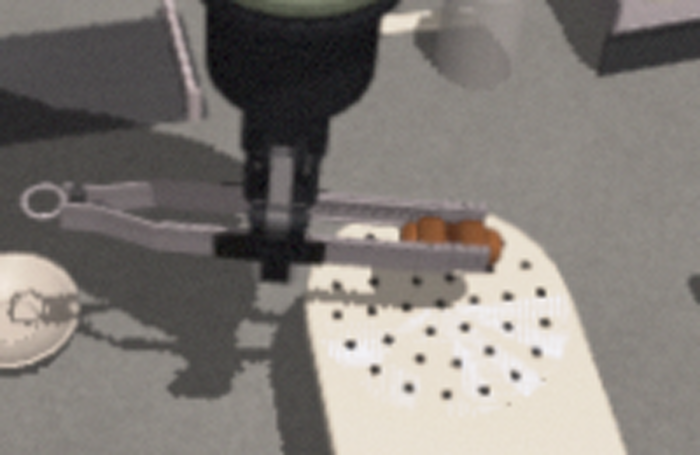

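View pics/scene10.png

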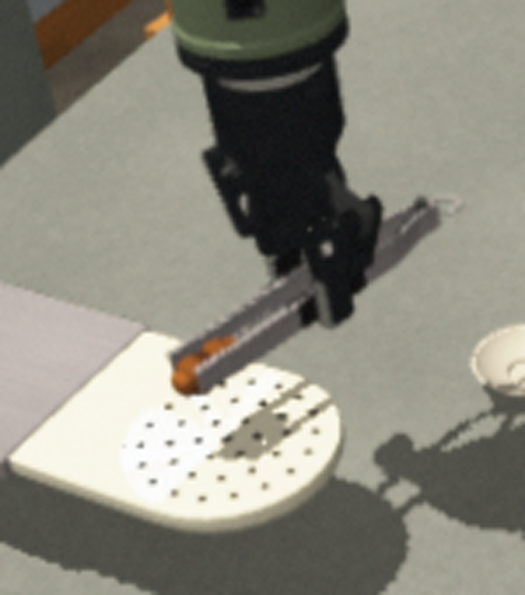

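```bash
python3 - <<'E'
from h import *
import pickle
fd=pickle.load(open('pics/side0.pkl','rb'));fs=pickle.load(open('pics/scene0.pkl','rb'))
print(proj(fd,(.6146,-.285,.095)),onz(fd,347,321,.095),onz(fs,113.5,186,.095))
s=bot.observe();print(s['position'],s['grip_width']);bot.job_done()
E
```

```text
[345.43454393 317.15462445] [ 0.61455965 -0.29351837  0.095     ] [ 0.619607   -0.28254312  0.095     ]
[ 0.53350626 -0.25762228  0.30982057] 0.03300969450962625
the job is handed in; nothing more can be done
```

I picked the tongs up by their rubber grips and held them part closed while carrying them to the rack. There I closed them on the toggle and lifted it off. It is now held in the tongs above the middle of the white nose. I handed the job in at about 12.5 s, still gripping; the interface gives no verdict.

- **Toggle position:** the last two-view measurement put its centre at (0.617, -0.286, 0.154) m. That is about 2–3 mm sideways from my estimate of the nose's middle, (0.615, -0.285), and about 55–59 mm above the face.
- **Grip and rest:** the fingers are steady at a 33 mm opening with a 35 N grip setting. Joint speeds were below 0.002 rad/s.
- **Contact:** the pictures show a gap between the board and both toggle and tongs. The gripper was never seen near the toggle.
- **Other things:** the button, buckle, brush, bottles and spatula look unmoved in the pictures. I did not measure their positions again.

**Disagreements in the measurements:**
- The two camera rays to the toggle missed each other by 7 mm in the last view, probably because the tongs partly hide it.
- The centre of the holes gave a nose middle up to 9 mm from my estimate, still well inside the 35 mm allowed.
- The tips were first 4–8 mm short of where they should have been, and I moved 3 mm forward before closing on the toggle.

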